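# Ready the dosing balance: hang the pail, set the tare dial

### The arm

A 6-joint arm with a two-finger parallel gripper is mounted at the origin on the work surface. World frame = base frame: x ahead of the robot, y to its left, z up, the work surface at z = 0. Lengths are in m, angles in degrees, forces in N, time in s.
With the tool pointing down it reaches from about 0.35 to 0.8 m from the base axis. Payload 7.3 kg.
Tool frame: the origin (TCP) lies between the finger pads, 19 mm behind the fingertips; this is the grasp point; z points along the fingers, y is the direction in which the jaws open and shut (so a half turn about z gives the same grasp; the last joint's range is limited). The gripper opens to 85 mm and grips with 20 to 120 N. Pads are 22 mm wide; open, the fingers measure 114 mm over their backs; the gripper's body (76 mm by 85 mm) begins 54 mm behind the grasp point. The pads swing forward as they close: fully open they stand 13 mm farther back than shut.
Start: joints at [-75.287, 19.595, 87.324, -0, 73.075, -8.365], TCP at [0.206, -0.483, 0.25] pointing down, gripper open.
Joint ranges: [-145.02, 145.02], [-44.19, 115.74], [2.07, 154.8], [-57.11, 237.11], [16.16, 152.29], [-177.93, 177.93]. Speed limits (degrees/s): [147.25, 147.25, 180, 180, 180, 180].

### API

Orientations are given as a 3x3 rotation matrix whose columns are the frame's x, y, z axes.
In Python, from bench import manip gives the robot as it stands.
- The arm moves only by the tool send_rows, never from a script. Its argument "targets" is a list of rows, each an object with "dp": the shift along the tool's x, y, z in units of 30 mm (1.0 is 30 mm), a list of three; "rotation": the turn, a rotation vector about the tool's x, y, z in units of 6 degrees (1.0 is 6 degrees), a list of three; "fingers": the opening, from 0 (shut) to 1 (fully open). In form: [{"dp": [x, y, z], "rotation": [ax, ay, az], "fingers": fingers}, ...]. A call has 1 to 20 rows; each row shifts and turns the commanded pose from where the row before left it, along the tool's axes as they then stand; what a row does not reach is not made up. A row lasts 1/8 s, in which the tool goes at most 62.5 mm and 10.7 degrees, less where a joint would pass 70% of its speed; a pose out of reach is approached as far as the arm can. A call is refused whole if a number of a shift passes 1 or a number of a turn 1, either way. A call with a gripper value outside its range is refused whole. The fingers move at their own pace and stop on an object; the grip force is fixed at half the most. Time passes only in rows, so rows that do not move let the fingers close. It gives the time, the measured TCP pose, the force and the opening at its end, in the units of the state.
- manip.observe(): the state, without advancing time (a new reading comes with each control period).
- manip.grab_frame(name): name is "scene" or "top" or "wrist"; returns a dict with "image" (420x560x3 uint8, red, green, blue), "range_z" (420x560 float32, m along the optical axis (not along the pixel's ray), 0 where there is no reading), "intrinsics" (3x3 intrinsics, pixels), "rvec" (rotation vector, rad) and "tvec" (3), from world to camera coordinates, as OpenCV has them. Camera axes: x right, y down, z forward; pixel columns grow to the right and rows downward; lengths in m; the calibration is good to about 2 mm. A picture is of the moment at which its call begins.
- manip.finish_job(): hands the job in, once; it reports no verdict.
The state is a dict: "t": time; "qpos": joint angles; "joint_velocities": joint speeds; "tau": joint torques, N m; "ee_pos": TCP position; "tcp_rot": TCP orientation; "wrist_force": force on the tool from outside, world axes, zero at the start; "moment": the same for the moment, N m; "gripper_width": finger opening in m.
Only numpy, scipy, OpenCV 4.12 (cv2) and the standard library are available. Lean on these libraries where they do the work, as an engineer would, in place of code of your own. Each camera call takes 0.05 s, during which the arm holds its last target. There are 200 camera calls.

### The job

Get the pigment dosing balance ready for the next tile batch. First hang the empty pail by its bail handle on the balance's two-pronged hook, so that it hangs free and level, and let go of it; then turn the tare knob until its pointer stands at the raised index tab on the dial. Do not shift the index tab, and leave the tub, the tiles and the press plate where they are.

Things in the scene. Friction and masses are not known exactly. Their poses are not given: they have to be found in the camera images.
- balance: Fixed grey balance, housing 160 (x) x 310 (y) x 55 mm high. Origin: centre of its underside; x from its front to its back (away from the robot), y to its left. A 26 mm post at (20, -95) mm rises to 220 mm and carries two parallel round prongs, 10 mm thick, 90 mm apart, running 137 mm forward (-x) to upturned tips. A white dial, 150 mm across, 4 mm thick, lies on top at (0, 95) mm.
- hook_seat (a point): Midway between the prongs, level with their upper sides (220 mm above the bench), where the bail shall rest; axes as the balance. The prongs start rising 27 mm in front (-x) of it and end 36 mm in front, 16 mm higher; the cross bar and post are 110 mm behind it. Enter from the front: prongs through the bail, under its top bar.
- pail: Loose open steel pail, about 0.4 kg, outside 92 mm across at the bottom, 120 mm at the rim, 80 mm high, with a stiff upright bail. Origin: centre of its underside; z up, the bail lies in its y-z plane.
- pail_grip (a point): Centre of the wooden grip of the bail, on the pail's axis, 145 mm above its underside; axes as the pail. The grip is 44 (y) x 18 (x) x 18 mm high; the bail's top bar is a rod of 8 mm diameter, 130 mm long along y, with a free opening 60 mm high and 120 mm wide between it and the rim. Hung properly, this point lies 4 mm above hook_seat.
- tare_knob: Black pointer knob, turning about its vertical axis. Origin: on the axis at the dial's face (59 mm above the bench); x along the pointer. On a foot 60 mm across, 12 mm high, stands a grip bar 62 (x) x 20 (y) mm, from 12 to 48 mm high, white line on top towards the lower pointed nose at +x. Stiff (0.12 N m), stays where left. Turns 126 degrees either way from the balance's front (-x).
- knob_grip (a point): On the knob's axis, 36 mm above the dial's surface (95 mm above the bench): a good TCP height to grip the bar. Axes as the knob.
- pointer_tip (a point): Tip of the knob's nose, 57 mm from the axis, 17 mm above the dial. Axes as the knob.
- index_ring: Dark steel slip ring round the dial (132 mm across, 5 mm thick) that carries the raised index tab. Origin: on the knob's axis, at the dial's surface; its x axis points at the tab, z up. The tab always stands on the dial's front half.
- index_tab (a point): Top of the index tab, a dark steel block 16 (radial) x 12 x 8 mm high on the ring, 67 mm from the knob's axis. It must stay where it is.
- tub: Bystander: loose steel tub, the same shape as the pail but without a bail (120 mm across the rim, 80 mm high). Origin: centre of its underside.
- tiles: Bystander: stack of three cement tiles, 150 x 150 x 54 mm, 2.6 kg. Origin: centre of its underside.
- press_plate: Bystander: dark steel plate 180 x 180 x 10 mm with two loop handles on top, 53 mm high in all, 2.2 kg. Origin: centre of its underside.
Mind the look-alikes: they are no part of the job. What is shaped like the pail but red is not meant.

How it is judged (in metres and radians):
On the way, in this order (a step that is already met when the one before it is completed fails the run):
1. the pail hangs by its bail on both prongs, level and let go (x of pail_grip in the frame of hook_seat between -0.032 and 0.06 m and y of pail_grip in the frame of hook_seat between -0.025 and 0.025 m and z of pail_grip in the frame of hook_seat between -0.004 and 0.014 m and angle between pail's own z axis and vertical below 0.2 rad and contact force between pail and balance above 1 N and contact force between pail and the fingers below 0.3 N), for 0.3 s.
2. the knob's pointer stands at the index tab (angle between the x axis of tare_knob and the x axis of index_ring, either way round below 0.09 rad and horizontal distance between pointer_tip and index_tab below 0.03 m), for 0.2 s.
At the end, for the whole second after the job is handed in: The pail hangs at rest on the prongs: grip point 4 mm below to 14 mm above hook_seat, within 25 mm sideways, 32 mm in front to 60 mm behind it, upright within 0.2 rad, not held by the fingers; the knob points at the index tab within 0.09 rad (about the tab's half width) (all of step 1 and all of step 2 and linear speed of pail below 0.03 m/s and angular speed of pail below 0.3 rad/s); the robot touches nothing.
It fails at once if the index tab is shifted by more than 8 mm (distance of index_tab from where it was at the start of the episode above 0.008 m).
It fails at once if the tub is moved by more than 30 mm (distance of tub from where it was at the start of the episode above 0.03 m).
It fails at once if the tiles is moved by more than 30 mm (distance of tiles from where it was at the start of the episode above 0.03 m).
It fails at once if the press plate is moved by more than 30 mm (distance of press_plate from where it was at the start of the episode above 0.03 m).
It also fails if it takes over 67 s, if anything falls off the work surface, if the arm or the gripper's body presses on something with over 40 N, if the wrist force passes 120 N, or if a joint passes its speed limit or range.

## Working session

There is one attempt and no reset: what is moved stays moved. The work goes in short steps, Python scripts to look and compute and a tool call to move; the robot and the scene stay as the last step left them, time stands still between calls to the robot, and variables do not carry over. Pictures are saved under pics/ and viewed, about 8 in all and at most 12, crops included, and the job is handed in when it is done.

Besides the shell and the picture viewer there is one more tool, called after ">>>" by a JSON object that holds its "op" and its "data". send_rows: Moves the arm, as the interface text tells. Its arguments: {"type":"object","properties":{"targets":{"type":"array"}},"required":["targets"]}

```bash
mkdir -p pics; ls; cat > h.py <<'E'
import numpy as np, cv2
from bench import manip
def grab(n,save=None):
    f=manip.grab_frame(n); f['R']=cv2.Rodrigues(np.array(f['rvec'],float))[0]; f['t']=np.array(f['tvec'],float).ravel(); f['K']=np.array(f['intrinsics'])
    if save: cv2.imwrite(f'pics/{save}.png',f['image'][:,:,::-1])
    np.savez(f'{n}.npz',**f)
    return f
def load(n):
    return dict(np.load(f'{n}.npz'))
def pts(f):
    z=f['range_z']; h,w=z.shape; v,u=np.mgrid[:h,:w]
    K=f['K']; c=np.stack([(u-K[0,2])/K[0,0]*z,(v-K[1,2])/K[1,1]*z,z],-1)
    p=(c-f['t'])@f['R']; p[z==0]=np.nan; return p
def plane(f,u,v,z):
    d=f['R'].T@np.linalg.inv(f['K'])@np.array([u,v,1.]); o=-f['R'].T@f['t']; return o+d*(z-o[2])/d[2]
def proj(f,p):
    c=f['R']@np.array(p)+f['t']; c=f['K']@c; return c[:2]/c[2]
E
python3 - <<'E'
from h import *
a=grab('scene','s0')['image'];b=grab('top','t0')['image']
print(manip.observe())
E
```

```text
pics
{'t': 0.1, 'qpos': array([-7.52881029e+01,  1.96322097e+01,  8.73704447e+01, -3.77496840e-04,
        7.30755348e+01, -8.36630839e+00]), 'joint_velocities': array([-0.04533881, -0.11246949, -0.1574022 , -0.0423315 , -0.13072635,
        0.0224492 ]), 'tau': array([ 2.21787122e-03, -4.34448445e+01, -2.46490163e+01, -1.52560433e-04,
        4.67334539e-03,  4.21298836e-07]), 'ee_pos': array([ 0.2057189 , -0.48266207,  0.24940556]), 'tcp_rot': array([[ 9.19969951e-01,  3.91988732e-01, -3.52663718e-04],
       [ 3.91988843e-01, -9.19969026e-01,  1.31831802e-03],
       [ 1.92326111e-04, -1.35105321e-03, -9.99999069e-01]]), 'wrist_force': array([-0.1141571 , -0.78425838, -0.71033597]), 'moment': array([-0.0690415 ,  0.01611419, -0.01039927]), 'gripper_width': 0.0853978745785433}
```

View pics/s0.png

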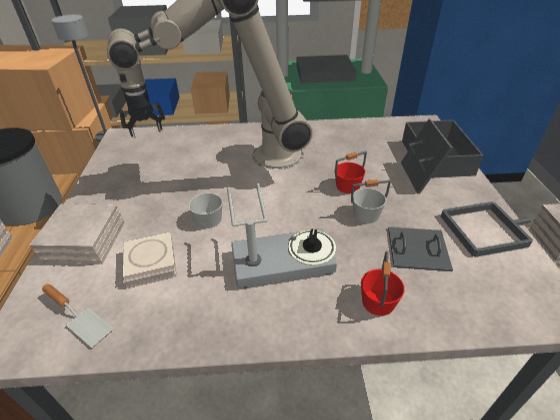

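View pics/t0.png

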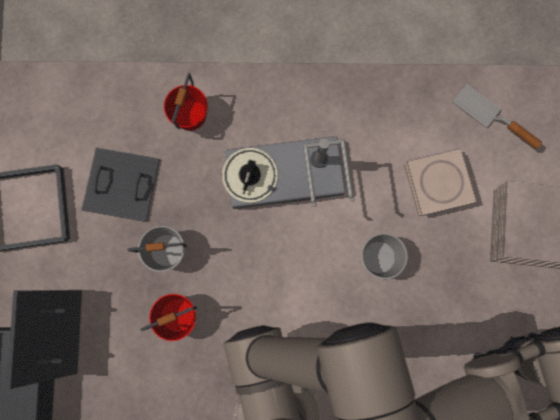

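The top view shows the grey pail with wooden grip at (162,248). The red pails are at (172,317) and (186,107), and the tub without a bail is at (385,257). The balance is at about (288,172) with the dial at (250,175). The grey pail is the one meant, since it is the only grey one with a bail. I'll confirm this in a crop and measure.

```bash
cat > m1.py <<'E'
from h import *
for n in('top','scene'):
    f=load(n);im=f['image'];P=pts(f);hsv=cv2.cvtColor(im,cv2.COLOR_RGB2HSV)
    m=((hsv[...,0]>5)&(hsv[...,0]<20)&(hsv[...,1]>130)&(hsv[...,2]>80)).astype(np.uint8)
    k,l,s,c=cv2.connectedComponentsWithStats(m)
    for i in range(1,k):
        if 20<s[i,4]<600:
            q=P[l==i]; q=q[np.isfinite(q[:,2])]
            md=np.nanmedian(q,0)
            if 0<md[0]<1.2 and md[2]>0:
                print(n,c[i].round(1),s[i,4],'med',md.round(3),'zmax',np.percentile(q[:,2],95).round(3), 'plane.145',plane(f,*c[i],.149).round(3))
f=load('top');P=pts(f);im=f['image']
# bail rod: points z .13-.16 near pail
b=(P[...,2]>.135)&(P[...,2]<.165)&(np.hypot(P[...,0]-.42,P[...,1]-.32)<.2)
k,l,s,c=cv2.connectedComponentsWithStats(b.astype(np.uint8))
for i in range(1,k):
    if s[i,4]>20:
        q=P[l==i];ce=q.mean(0);w,V=np.linalg.eigh(np.cov((q-ce)[:,:2].T));print('bail',c[i],s[i,4],ce.round(3),V[:,1].round(3),np.ptp((q-ce)[:,:2]@V[:,1]).round(3))
# prongs
b=(P[...,2]>.19)&(P[...,2]<.26)
k,l,s,c=cv2.connectedComponentsWithStats(b.astype(np.uint8))
for i in range(1,k):
    if 40<s[i,4]<5000: print('hi',c[i].round(),s[i],np.nanmedian(P[l==i],0).round(3))
# housing
b=(P[...,2]>.045)&(P[...,2]<.075)&(P[...,0]>.4)
k,l,s,c=cv2.connectedComponentsWithStats(b.astype(np.uint8))
for i in range(1,k):
    if s[i,4]>1500:
        q=P[l==i][:,:2].astype(np.float32);print('housing',c[i],s[i,4],cv2.minAreaRect(q),np.median(P[l==i][:,2]))
# white dial
hsv=cv2.cvtColor(im,cv2.COLOR_RGB2HSV)
w=((im.min(2)>170)).astype(np.uint8)
w[:, :215]=0;w[:,285:]=0;w[:140]=0;w[215:]=0
cs=max(cv2.findContours(w,cv2.RETR_EXTERNAL,2)[0],key=cv2.contourArea);e=cv2.fitEllipse(cs)
print('dial',e,plane(f,*e[0],.059).round(4))
def crop(im,x,y,w,h,s): return cv2.resize(im[y:y+h,x:x+w],None,fx=s,fy=s,interpolation=cv2.INTER_CUBIC)
s=load('scene')['image']
A=crop(im,210,130,150,90,4);B=crop(im,110,210,100,75,4);C=crop(s,275,220,75,56,5)
o=np.zeros((600,800,3),np.uint8);o[:360,:600]=A
B=cv2.resize(B,(320,240));C=cv2.resize(C,(320,240));o[360:600,:320]=B;o[360:600,330:650]=C
cv2.imwrite('pics/c1.png',o[:,:,::-1])
E
python3 m1.py
```

```text
top [179.7  96.3] 135 med [0.823 0.252 0.154] zmax 0.159 plane.145 [0.821 0.253 0.149]
top [524.5 134.8] 303 med [ 0.756 -0.675  0.051] zmax 0.057 plane.145 [ 0.727 -0.628  0.149]
top [154.3 246.4] 120 med [0.437 0.302 0.155] zmax 0.159 plane.145 [0.437 0.303 0.149]
top [166.1 318.7] 156 med [0.262 0.269 0.153] zmax 0.158 plane.145 [0.263 0.269 0.149]
scene [351.4 155.6] 44 med [0.268 0.267 0.151] zmax 0.155 plane.145 [0.267 0.268 0.149]
scene [371.4 182.7] 60 med [0.443 0.303 0.151] zmax 0.155 plane.145 [0.441 0.303 0.149]
scene [386.  269.2] 93 med [0.824 0.25  0.152] zmax 0.155 plane.145 [0.822 0.251 0.149]
scene [ 54.9 294.5] 236 med [ 0.764 -0.673  0.049] zmax 0.053 plane.145 [ 0.844 -0.603  0.149]
bail [154.69847328 246.41984733] 262 [0.437 0.302 0.151] [-0.111  0.994] 0.136
bail [166.55474453 318.50729927] 274 [0.263 0.267 0.151] [-0.387  0.922] 0.138
hi [327. 164.] [303 138  51  69 735] [ 0.639 -0.107  0.22 ]
hi [ 14. 339.] [   6  291   19   98 1058] [0.217 0.602 0.204]
hi [245. 358.] [223 325  59  95 541] [0.213 0.079 0.25 ]
hi [292. 401.] [284 383  16  37 235] [ 0.092 -0.033  0.249]
housing [267.31980591 172.99823555] 4534 ((0.6454327702522278, 0.011033415794372559), (0.1623840034008026, 0.2819787859916687), 7.358190536499023) 0.057596532911833004
housing [440.61573472 181.79356307] 3076 ((0.6239529848098755, -0.4397416412830353), (0.1512383669614792, 0.1536911129951477), 14.067280769348145) 0.055116140548357645Traceback (most recent call last):
  File "m1.py", line 34, in <module>
    cs=max(cv2.findContours(w,cv2.RETR_EXTERNAL,2)[0],key=cv2.contourArea);e=cv2.fitEllipse(cs)
                                                                             ~~~~~~~~~~~~~~^^^^
cv2.error: OpenCV(4.12.0) /io/opencv/modules/imgproc/src/shapedescr.cpp:361: error: (-201:Incorrect size of input array) There should be at least 5 points to fit the ellipse in function 'fitEllipseNoDirect'
```

```bash
sed -i 's/im.min(2)>170/im.min(2)>145/' m1.py; cat >> m1.py <<'E'
h=(P[...,2]>.205)&(P[...,2]<.25)
h[:138]=0;h[207:]=0;h[:,:303]=0;h[:,354:]=0
q=P[h]
yaw=np.radians(7.36);X=np.array([np.cos(yaw),np.sin(yaw)]);Y=np.array([-X[1],X[0]])
a=q[:,:2]@X;b=q[:,:2]@Y
print(np.histogram(b,np.arange(b.min(),b.max()+.01,.01)),a.min(),a.max())
for sgn in(b<b.min()+.03,b>b.max()-.03):
    r=q[sgn]; m=(r[:,:2]@X>a.min()+.02)&(r[:,:2]@X<a.max()-.05);r=r[m]
    ce=r.mean(0);w,V=np.linalg.eigh(np.cov((r-ce)[:,:2].T));v=V[:,1]*np.sign(V[0,1]);print('prong',len(r),ce.round(4),np.degrees(np.arctan2(v[1],v[0])),'z',np.percentile(r[:,2],[10,50,90]), 'b',ce[:2]@Y)
E
python3 m1.py|tail -20
```

```text
top [154.3 246.4] 120 med [0.437 0.302 0.155] zmax 0.159 plane.145 [0.437 0.303 0.149]
top [166.1 318.7] 156 med [0.262 0.269 0.153] zmax 0.158 plane.145 [0.263 0.269 0.149]
scene [351.4 155.6] 44 med [0.268 0.267 0.151] zmax 0.155 plane.145 [0.267 0.268 0.149]
scene [371.4 182.7] 60 med [0.443 0.303 0.151] zmax 0.155 plane.145 [0.441 0.303 0.149]
scene [386.  269.2] 93 med [0.824 0.25  0.152] zmax 0.155 plane.145 [0.822 0.251 0.149]
scene [ 54.9 294.5] 236 med [ 0.764 -0.673  0.049] zmax 0.053 plane.145 [ 0.844 -0.603  0.149]
bail [154.69847328 246.41984733] 262 [0.437 0.302 0.151] [-0.111  0.994] 0.136
bail [166.55474453 318.50729927] 274 [0.263 0.267 0.151] [-0.387  0.922] 0.138
hi [327. 164.] [303 138  51  69 735] [ 0.639 -0.107  0.22 ]
hi [ 14. 339.] [   6  291   19   98 1058] [0.217 0.602 0.204]
hi [245. 358.] [223 325  59  95 541] [0.213 0.079 0.25 ]
hi [292. 401.] [284 383  16  37 235] [ 0.092 -0.033  0.249]
housing [267.31980591 172.99823555] 4534 ((0.6454327702522278, 0.011033415794372559), (0.1623840034008026, 0.2819787859916687), 7.358190536499023) 0.057596532911833004
housing [440.61573472 181.79356307] 3076 ((0.6239529848098755, -0.4397416412830353), (0.1512383669614792, 0.1536911129951477), 14.067280769348145) 0.055116140548357645
dial ((249.62001037597656, 174.5314483642578), (43.835514068603516, 44.54948425292969), 39.33736801147461) [0.6373 0.0764 0.059 ]
(array([225,  52,  19,  16,  39,  47,  23,  18,  19, 231,  31]), array([-0.24578018, -0.23578018, -0.22578018, -0.21578018, -0.20578018,
       -0.19578018, -0.18578018, -0.17578018, -0.16578018, -0.15578018,
       -0.14578018, -0.13578018])) 0.5118513411325393 0.6743612940391078
prong 161 [ 0.6038 -0.1633  0.2196] 7.501532326213914 z [0.21610829 0.21952523 0.22306354] b -0.23928601693982543
prong 160 [ 0.5928 -0.0742  0.2199] 7.483386038190092 z [0.2163462  0.22029528 0.22350475] b -0.14956420605120685
```

View pics/c1.png

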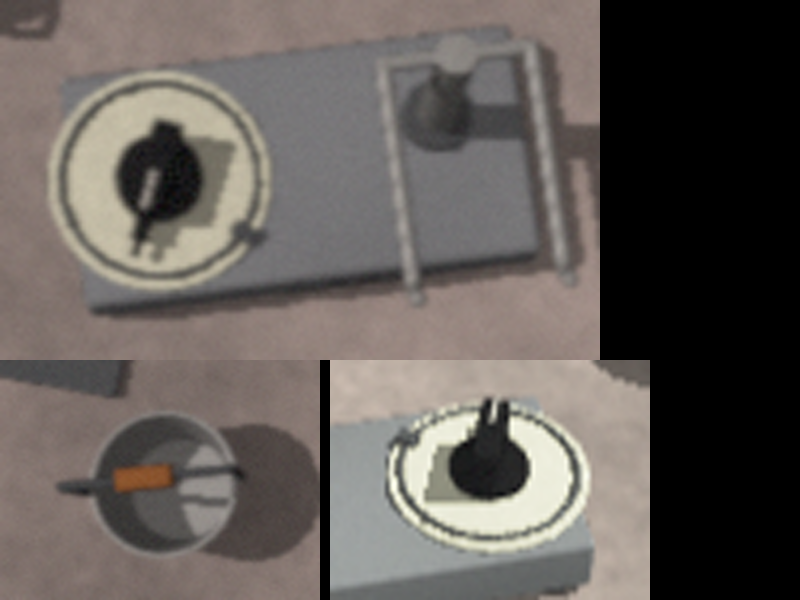

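The crop confirms the grey pail with its wooden grip. The tab is at crop (248,236), which is image (272,189), and the nose points to about (135,252), which is image (244,193). The balance yaw is 7.4° and hook_seat is about (0.572,-0.122). I'll move above the pail.

>>> {"op": "send_rows", "data": {"targets": [{"dp":[0,0,-1],"rotation":[0,0,-1],"fingers":1},{"dp":[0,0,0],"rotation":[0,0,-1],"fingers":1},{"dp":[0,0,0],"rotation":[0,0,-1],"fingers":1},{"dp":[0,0,0],"rotation":[0,0,-1],"fingers":1},{"dp":[0,0,0],"rotation":[0,0,-1],"fingers":1},{"dp":[0,0,0],"rotation":[0,0,-1],"fingers":1},{"dp":[0,0,0],"rotation":[0,0,-1],"fingers":1},{"dp":[0,0,0],"rotation":[0,0,-1],"fingers":1},{"dp":[0,0,0],"rotation":[0,0,-1],"fingers":1},{"dp":[0,0,0],"rotation":[0,0,-1],"fingers":1},{"dp":[0,0,0],"rotation":[0,0,-1],"fingers":1},{"dp":[0,0,0],"rotation":[0,0,-1],"fingers":1},{"dp":[0,0,0],"rotation":[0,0,-0.2],"fingers":1}]}}

```text
t: 1.72
ee_pos: [0.2058, -0.4828, 0.2797]
tcp_rot: [[-0.11, 0.994, -0.0], [0.994, 0.11, 0.001], [0.001, -0.0, -1.0]]
wrist_force: [-0.6, -0.2, -0.4]
gripper_width: 0.0853
```

>>> {"op": "send_rows", "data": {"targets": [{"dp":[0.875,0.91,0],"rotation":[0,0,0],"fingers":1},{"dp":[0.875,0.91,0],"rotation":[0,0,0],"fingers":1},{"dp":[0.875,0.91,0],"rotation":[0,0,0],"fingers":1},{"dp":[0.875,0.91,0],"rotation":[0,0,0],"fingers":1},{"dp":[0.875,0.91,0],"rotation":[0,0,0],"fingers":1},{"dp":[0.875,0.91,0],"rotation":[0,0,0],"fingers":1},{"dp":[0.875,0.91,0],"rotation":[0,0,0],"fingers":1},{"dp":[0.875,0.91,0],"rotation":[0,0,0],"fingers":1},{"dp":[1,0.11,0],"rotation":[0,0,0],"fingers":1},{"dp":[1,0.11,0],"rotation":[0,0,0],"fingers":1},{"dp":[1,0.11,0],"rotation":[0,0,0],"fingers":1},{"dp":[1,0.11,0],"rotation":[0,0,0],"fingers":1},{"dp":[1,0.11,0],"rotation":[0,0,0],"fingers":1},{"dp":[1,0.11,0],"rotation":[0,0,0],"fingers":1},{"dp":[1,0.11,0],"rotation":[0,0,0],"fingers":1},{"dp":[1,0.11,0],"rotation":[0,0,0],"fingers":1},{"dp":[1,0.11,0],"rotation":[0,0,0],"fingers":1},{"dp":[1,0.11,0],"rotation":[0,0,0],"fingers":1}]}}

```text
t: 3.98
ee_pos: [0.3998, 0.0524, 0.2799]
tcp_rot: [[-0.108, 0.994, -0.0], [0.994, 0.108, -0.0], [-0.0, -0.0, -1.0]]
wrist_force: [1.0, -0.1, -0.3]
gripper_width: 0.0859
```

>>> {"op": "send_rows", "data": {"targets": [{"dp":[0.9,0.25,0],"rotation":[0,0,0],"fingers":1},{"dp":[0.9,0.25,0],"rotation":[0,0,0],"fingers":1},{"dp":[0.9,0.25,0],"rotation":[0,0,0],"fingers":1},{"dp":[0.9,0.25,0],"rotation":[0,0,0],"fingers":1},{"dp":[0.9,0.25,0],"rotation":[0,0,0],"fingers":1},{"dp":[0.9,0.25,0],"rotation":[0,0,0],"fingers":1},{"dp":[0.9,0.25,0],"rotation":[0,0,0],"fingers":1},{"dp":[0.9,0.25,0],"rotation":[0,0,0],"fingers":1},{"dp":[0.9,0.25,0],"rotation":[0,0,0],"fingers":1},{"dp":[0,0,0],"rotation":[0,0,0],"fingers":1},{"dp":[0,0,0],"rotation":[0,0,0],"fingers":1}]}}

```text
t: 5.35
ee_pos: [0.4402, 0.2999, 0.2796]
tcp_rot: [[-0.109, 0.994, -0.001], [0.994, 0.109, -0.001], [-0.001, -0.001, -1.0]]
wrist_force: [0.3, -0.1, -0.0]
gripper_width: 0.0853
```

```bash
cat > m2.py <<'E'
from h import *
f=grab('wrist','w1');im=f['image'];P=pts(f);hsv=cv2.cvtColor(im,cv2.COLOR_RGB2HSV)
m=((hsv[...,0]>5)&(hsv[...,0]<20)&(hsv[...,1]>130)&(hsv[...,2]>60)).astype(np.uint8)
k,l,s,c=cv2.connectedComponentsWithStats(m)
for i in range(1,k):
    if s[i,4]>100:
        q=P[l==i]; print(c[i].round(1),s[i],np.nanmedian(q,0).round(4),plane(f,*c[i],.15).round(4))
        ce=np.nanmean(q,0);q=q[np.isfinite(q[:,0])];w,V=np.linalg.eigh(np.cov((q-ce)[:,:2].T));print(V[:,1],np.percentile(q[:,2],[5,95]),[np.ptp((q-ce)[:,:2]@V[:,j]).round(3) for j in(0,1)])
E
python3 m2.py
```

```text
[275.  201.2] [ 263  171   24   61 1343] [0.4371 0.3071 0.1539] [0.4371 0.306  0.15  ]
[-0.10732579  0.99422391] [0.15219792 0.15506128] [np.float64(0.016), np.float64(0.043)]
[ 37.7 220.4] [  10  190   56   62 2002] [0.2661 0.2727 0.1532] [0.2655 0.2727 0.15  ]
[-0.43107297  0.90231707] [0.1398861  0.15484857] [np.float64(0.063), np.float64(0.044)]
```

View pics/w1.png

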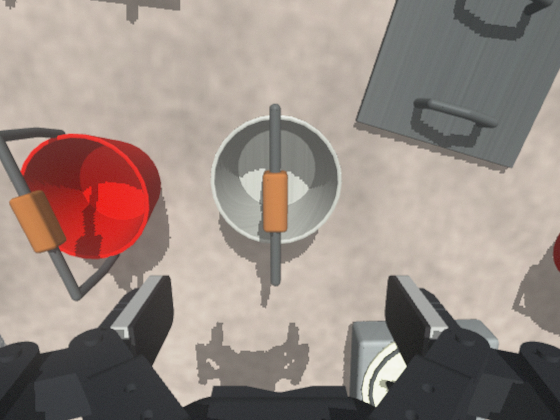

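The wrist view shows the grey pail centred with its wooden grip at (275,201). It lies at (0.437,0.305), centre height about 0.145. I'll descend and grip it.

>>> {"op": "send_rows", "data": {"targets": [{"dp":[0.19,-0.08,0.5],"rotation":[0,0,0],"fingers":1},{"dp":[0,0,0.5],"rotation":[0,0,0],"fingers":1},{"dp":[0,0,0.5],"rotation":[0,0,0],"fingers":1},{"dp":[0,0,0.5],"rotation":[0,0,0],"fingers":1},{"dp":[0,0,0.5],"rotation":[0,0,0],"fingers":1},{"dp":[0,0,0.5],"rotation":[0,0,0],"fingers":1},{"dp":[0,0,0.5],"rotation":[0,0,0],"fingers":1},{"dp":[0,0,0.5],"rotation":[0,0,0],"fingers":1},{"dp":[0,0,0.5],"rotation":[0,0,0],"fingers":1},{"dp":[0,0,0],"rotation":[0,0,0],"fingers":0.6},{"dp":[0,0,0],"rotation":[0,0,0],"fingers":0.4},{"dp":[0,0,0],"rotation":[0,0,0],"fingers":0.3},{"dp":[0,0,0],"rotation":[0,0,0],"fingers":0},{"dp":[0,0,0],"rotation":[0,0,0],"fingers":0},{"dp":[0,0,0],"rotation":[0,0,0],"fingers":0},{"dp":[0,0,0],"rotation":[0,0,0],"fingers":0},{"dp":[0,0,0],"rotation":[0,0,0],"fingers":0}]}}

```text
t: 7.52
ee_pos: [0.4373, 0.3059, 0.1455]
tcp_rot: [[-0.109, 0.994, 0.0], [0.994, 0.109, 0.0], [0.0, 0.0, -1.0]]
wrist_force: [-3.5, -0.9, 5.5]
gripper_width: 0.0171
```

>>> {"op": "send_rows", "data": {"targets": [{"dp":[0,0,-0.25],"rotation":[0,0,0],"fingers":0},{"dp":[0,0,-0.5],"rotation":[0,0,0],"fingers":0},{"dp":[0,0,-0.5],"rotation":[0,0,0],"fingers":0},{"dp":[0,0,-0.5],"rotation":[0,0,0],"fingers":0},{"dp":[0,0,-0.5],"rotation":[0,0,0],"fingers":0},{"dp":[0,0,-0.5],"rotation":[0,0,0],"fingers":0},{"dp":[0,0,-0.5],"rotation":[0,0,0],"fingers":0},{"dp":[0,0,-0.5],"rotation":[0,0,0],"fingers":0},{"dp":[0,0,0],"rotation":[0,0,0],"fingers":0},{"dp":[0,0,0],"rotation":[0,0,0],"fingers":0}]}}

```text
t: 8.78
ee_pos: [0.4372, 0.3056, 0.257]
tcp_rot: [[-0.109, 0.994, -0.001], [0.994, 0.109, -0.001], [-0.0, -0.001, -1.0]]
wrist_force: [-0.0, 1.5, -5.8]
gripper_width: 0.0171
```

>>> {"op": "send_rows", "data": {"targets": [{"dp":[-0.4,-0.02,0],"rotation":[0,0,0],"fingers":0},{"dp":[-0.8,-0.02,0],"rotation":[0,0,0],"fingers":0},{"dp":[-0.9,-0.02,0],"rotation":[0,0,0],"fingers":0},{"dp":[-0.9,-0.02,0],"rotation":[0,0,0],"fingers":0},{"dp":[-0.9,-0.02,0],"rotation":[0,0,0],"fingers":0},{"dp":[-0.9,-0.02,0],"rotation":[0,0,0],"fingers":0},{"dp":[-0.9,-0.02,0],"rotation":[0,0,0],"fingers":0},{"dp":[-0.9,-0.02,0],"rotation":[0,0,0],"fingers":0},{"dp":[-0.9,-0.02,0],"rotation":[0,0,0],"fingers":0},{"dp":[-0.9,-0.02,0],"rotation":[0,0,0],"fingers":0},{"dp":[-0.9,-0.02,0],"rotation":[0,0,0],"fingers":0},{"dp":[-0.9,-0.02,0],"rotation":[0,0,0],"fingers":0},{"dp":[-0.9,-0.02,0],"rotation":[0,0,0],"fingers":0},{"dp":[-0.9,-0.02,0],"rotation":[0,0,0],"fingers":0},{"dp":[-0.9,-0.02,0],"rotation":[0,0,0],"fingers":0},{"dp":[-0.9,-0.02,0],"rotation":[0,0,0],"fingers":0},{"dp":[-0.6,-0.1,0],"rotation":[0,0,-0.17],"fingers":0},{"dp":[-0.34,-0.03,0],"rotation":[0,0,0],"fingers":0},{"dp":[0,0,0],"rotation":[0,0,0],"fingers":0},{"dp":[0,0,0],"rotation":[0,0,0],"fingers":0}]}}

```text
t: 11.28
ee_pos: [0.4724, -0.1347, 0.2574]
tcp_rot: [[-0.127, 0.992, -0.0], [0.992, 0.127, 0.0], [0.0, -0.0, -1.0]]
wrist_force: [0.7, 0.2, -5.6]
gripper_width: 0.0168
```

```bash
cat > m3.py <<'E'
from h import *
s=grab('scene');t=grab('top')
c=s['image'][150:300,190:390];d=t['image'][130:250,240:400]
o=np.vstack([cv2.resize(c,(400,300),interpolation=2),cv2.resize(d,(400,300),interpolation=2)]);cv2.imwrite('pics/c3.png',o[:,:,::-1])
for f,n in((s,'s'),(t,'t')):
    P=pts(f);hsv=cv2.cvtColor(f['image'],cv2.COLOR_RGB2HSV)
    m=((hsv[...,0]>5)&(hsv[...,0]<20)&(hsv[...,1]>130)&(hsv[...,2]>60)).astype(np.uint8)
    k,l,st,ce=cv2.connectedComponentsWithStats(m)
    for i in range(1,k):
        if 5<st[i,4]<600:
            p=np.nanmedian(P[l==i],0)
            if p[2]>.2:print(n,ce[i],st[i,4],p.round(3))
    # rod ends: points near tcp height
    e=manip.observe()['ee_pos']
    b=(abs(P[...,2]-e[2])<.02)&(np.hypot(P[...,0]-e[0],P[...,1]-e[1])<.08); q=P[b]
    Y=np.array([-.1297,.9916]);X=np.array([.9916,.1297])
    bb=(q[:,:2]-e[:2])@Y
    for lo,hi in((-.075,-.045),(-.045,-.03),(.03,.045),(.045,.075)):
        r=q[(bb>lo)&(bb<hi)]
        if len(r):print(n,lo,len(r),((r[:,:2]-e[:2])@X).mean().round(4),r[:,2].mean().round(4))
    print(np.percentile(bb,[1,99]))
o=manip.observe();print(o['ee_pos'],o['tcp_rot'].round(4),o['wrist_force'],o['moment'],o['gripper_width'],proj(s,[.5718,-.1224,.22]))
E
python3 m3.py
```

```text
s [35.57142857 56.71428571] 7 [-0.689 -1.257  0.246]
s [50.07692308 56.46153846] 13 [-0.679 -1.184  0.246]
s [44.  57.5] 6 [-0.662 -1.204  0.246]
s [245.45454545 166.72727273] 11 [ 0.48  -0.119  0.263]
s [234.6875 168.    ] 16 [ 0.482 -0.15   0.262]
s -0.075 33 0.0028 0.2532
s -0.045 12 0.0024 0.2576
s 0.03 10 0.0036 0.2581
s 0.045 26 0.0033 0.2544
[-0.07011494  0.0647153 ]
t 0.03 6 0.0213 0.2533
t 0.045 6 0.0008 0.2532
[0.02051257 0.06663363]
[ 0.47254603 -0.13456508  0.25752529] [[-1.278e-01  9.918e-01  0.000e+00]
 [ 9.918e-01  1.278e-01  1.000e-04]
 [ 1.000e-04  0.000e+00 -1.000e+00]] [ 0.42873284 -0.32108545 -5.44579627] [-0.03818666 -0.02500393 -0.05140756] 0.0169209369737721 [244.57561619 196.346198  ]
```

View pics/c3.png

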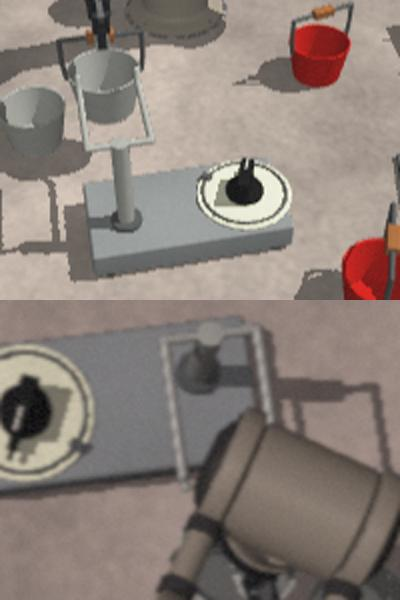

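The pail hangs level in the gripper in front of the prongs, with the prong tips at crop (75,145) and (150,145). The lateral offset is under 1 mm. I'll go in and lower.

>>> {"op": "send_rows", "data": {"targets": [{"dp":[0,0.2,0],"rotation":[0,0,0],"fingers":0},{"dp":[0,0.4,0],"rotation":[0,0,0],"fingers":0},{"dp":[0,0.4,0],"rotation":[0,0,0],"fingers":0},{"dp":[0,0.4,0],"rotation":[0,0,0],"fingers":0},{"dp":[0,0.4,0],"rotation":[0,0,0],"fingers":0},{"dp":[0,0.4,0],"rotation":[0,0,0],"fingers":0},{"dp":[0,0.4,0],"rotation":[0,0,0],"fingers":0},{"dp":[0,0.4,0],"rotation":[0,0,0],"fingers":0},{"dp":[0,0.3,0],"rotation":[0,0,0],"fingers":0},{"dp":[0,0.15,0],"rotation":[0,0,0],"fingers":0},{"dp":[0,0,0],"rotation":[0,0,0],"fingers":0},{"dp":[0,0,0.2],"rotation":[0,0,0],"fingers":0},{"dp":[0,0,0.2],"rotation":[0,0,0],"fingers":0},{"dp":[0,0,0.2],"rotation":[0,0,0],"fingers":0},{"dp":[0,0,0.2],"rotation":[0,0,0],"fingers":0},{"dp":[0,0,0.1],"rotation":[0,0,0],"fingers":0},{"dp":[0,0,0],"rotation":[0,0,0],"fingers":0}]}}

```text
t: 13.5
ee_pos: [0.5752, -0.1221, 0.2303]
tcp_rot: [[-0.127, 0.992, -0.0], [0.992, 0.127, 0.0], [0.0, -0.0, -1.0]]
wrist_force: [0.3, -0.4, -5.5]
gripper_width: 0.017
```

```bash
python3 m3.py|grep -v ' -0.6'; 
```

```text
s [391.625   0.75 ] 8 [-1.283  0.823  0.334]
s [249.88888889 194.11111111] 9 [ 0.581 -0.105  0.232]
s [238.36363636 195.13636364] 22 [ 0.585 -0.14   0.236]
s -0.075 76 0.0066 0.2236
s -0.045 53 0.0089 0.2219
s 0.03 59 0.0086 0.2224
s 0.045 57 0.0088 0.2236
[-0.06915949  0.06391888]
t [324.  188.5] 6 [ 0.567 -0.104  0.24 ]
t -0.075 34 -0.0182 0.2241
t -0.045 31 -0.026 0.2239
t 0.03 54 -0.0101 0.2281
t 0.045 27 -0.0094 0.2245
[-0.0636506  0.0493438]
[ 0.57535608 -0.12211781  0.2306856 ] [[-1.272e-01  9.919e-01  4.000e-04]
 [ 9.919e-01  1.272e-01 -2.000e-04]
 [-3.000e-04  3.000e-04 -1.000e+00]] [ 0.29151069 -0.72244267 -4.84636806] [-0.02860754 -0.02361684  0.00371671] 0.01706777676356313 [244.57561619 196.346198  ]
```

View pics/c3.png

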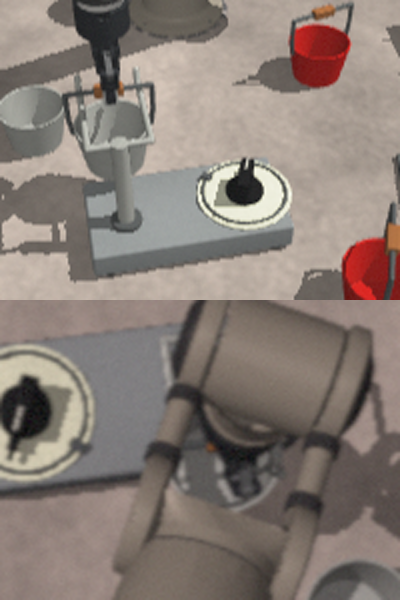

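The bail's top bar sits above both prongs, about 6 mm high. I'll lower it slowly.

>>> {"op": "send_rows", "data": {"targets": [{"dp":[0,0,0.08],"rotation":[0,0,0],"fingers":0},{"dp":[0,0,0.06],"rotation":[0,0,0],"fingers":0},{"dp":[0,0,0.04],"rotation":[0,0,0],"fingers":0},{"dp":[0,0,0],"rotation":[0,0,0],"fingers":0}]}}

```text
t: 14.1
ee_pos: [0.5752, -0.1221, 0.225]
tcp_rot: [[-0.127, 0.992, -0.0], [0.992, 0.127, 0.0], [0.0, -0.0, -1.0]]
wrist_force: [0.3, -0.2, -5.1]
gripper_width: 0.0173
```

>>> {"op": "send_rows", "data": {"targets": [{"dp":[0,0,0.04],"rotation":[0,0,0],"fingers":0},{"dp":[0,0,0.04],"rotation":[0,0,0],"fingers":0},{"dp":[0,0,0],"rotation":[0,0,0],"fingers":0}]}}

```text
t: 14.48
ee_pos: [0.5754, -0.1222, 0.2239]
tcp_rot: [[-0.127, 0.992, 0.002], [0.992, 0.127, -0.001], [-0.001, 0.002, -1.0]]
wrist_force: [-2.2, 1.4, 4.8]
gripper_width: 0.017
```

Contact made: the force changed from -5 to +5 N. I'll release and go straight up.

>>> {"op": "send_rows", "data": {"targets": [{"dp":[0,0,-0.02],"rotation":[0,0,0],"fingers":0.3},{"dp":[0,0,0],"rotation":[0,0,0],"fingers":0.5},{"dp":[0,0,0],"rotation":[0,0,0],"fingers":0.7},{"dp":[0,0,0],"rotation":[0,0,0],"fingers":0.7},{"dp":[0,0,0],"rotation":[0,0,0],"fingers":0.7},{"dp":[0,0,-0.4],"rotation":[0,0,0],"fingers":0.7},{"dp":[0,0,-0.6],"rotation":[0,0,0],"fingers":0.7},{"dp":[0,0,-0.8],"rotation":[0,0,0],"fingers":0.7},{"dp":[0,0,-0.8],"rotation":[0,0,0],"fingers":1},{"dp":[0,0,-0.4],"rotation":[0,0,0],"fingers":1}]}}

```text
t: 15.72
ee_pos: [0.5756, -0.1222, 0.3155]
tcp_rot: [[-0.127, 0.992, 0.003], [0.992, 0.127, -0.001], [-0.001, 0.003, -1.0]]
wrist_force: [0.4, -0.6, -0.7]
gripper_width: 0.0853
```

>>> {"op": "send_rows", "data": {"targets": [{"dp":[0.5,0.23,0],"rotation":[0,0,0],"fingers":1},{"dp":[0.9,0.41,0],"rotation":[0,0,0],"fingers":1},{"dp":[0.9,0.41,0],"rotation":[0,0,0],"fingers":1},{"dp":[0.9,0.41,0],"rotation":[0,0,0],"fingers":1},{"dp":[0.9,0.41,0],"rotation":[0,0,0],"fingers":1},{"dp":[0.9,0.41,0],"rotation":[0,0,0],"fingers":1},{"dp":[0.8,0.4,0],"rotation":[0,0,0],"fingers":1},{"dp":[0.5,0.21,0],"rotation":[0,0,0],"fingers":1},{"dp":[0,0,0],"rotation":[0,0,0],"fingers":1},{"dp":[0,0,0],"rotation":[0,0,0],"fingers":1}]}}

```text
t: 16.98
ee_pos: [0.637, 0.0758, 0.313]
tcp_rot: [[-0.127, 0.992, -0.001], [0.992, 0.127, -0.0], [-0.0, -0.001, -1.0]]
wrist_force: [-0.3, -0.9, 0.4]
gripper_width: 0.0855
```

```bash
cat > m4.py <<'E'
from h import *
f=grab('wrist','w4');im=f['image'];P=pts(f)
m=((im.max(2)<60)&(P[...,2]>.055)&(P[...,2]<.13)&(np.hypot(P[...,0]-.637,P[...,1]-.076)<.085))
z=P[...,2]
for n,lo,hi in(('ring/tab',.058,.069),('foot',.069,.074),('nose',.0735,.09),('bar',.1,.115)):
    q=P[m&(z>lo)&(z<hi)]
    if len(q)<5: print(n,len(q));continue
    ce=q.mean(0);print(n,len(q),ce.round(4),cv2.minAreaRect(q[:,:2].astype(np.float32)))
w=((im.min(2)>130)&(z>.055)&(z<.065)).astype(np.uint8)
h=cv2.convexHull(np.vstack([c for c in cv2.findContours(w,0,2)[0] if cv2.contourArea(c)>50]))
X=np.array([plane(f,*p[0],.059)[:2] for p in h],np.float32);print('dial',cv2.minEnclosingCircle(X))
s=grab('scene');P=pts(s);e=[.575,-.122]
b=(P[...,2]>.2)&(P[...,2]<.25)&(np.hypot(P[...,0]-e[0],P[...,1]-e[1])<.09)
hsv=cv2.cvtColor(s['image'],cv2.COLOR_RGB2HSV);o=b&(hsv[...,0]>5)&(hsv[...,0]<20)&(hsv[...,1]>130);q=P[o];print('grip',len(q),np.median(q,0))
cv2.imwrite('pics/c4.png',cv2.resize(s['image'][150:290,190:350],(640,560),interpolation=2)[:,:,::-1])
E
python3 m4.py
```

```text
ring/tab 0
foot 0
nose 0
bar 0
dial ((0.6564014554023743, -0.00893525779247284), 0.16432853043079376)
grip 87 [ 0.58289672 -0.12341332  0.22985358]
```

View pics/w4.png

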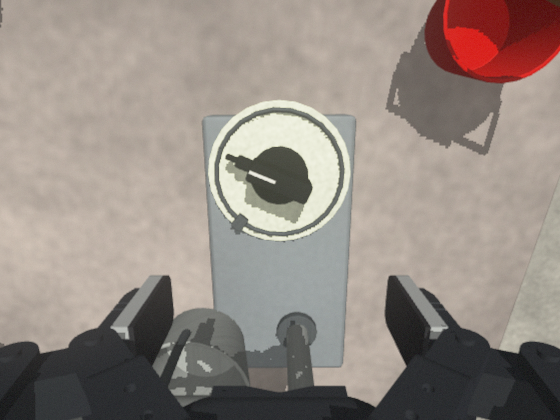

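View pics/c4.png

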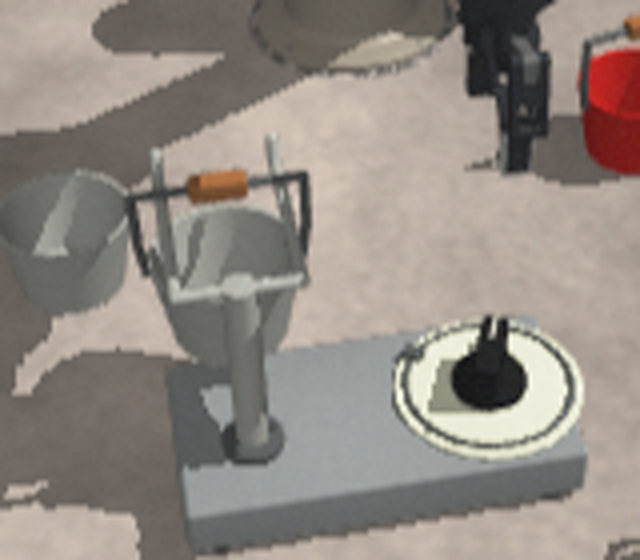

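The wrist view shows the dial at about (280,170), the nose tip at about (229,157), and the tab at about (239,224). The scene crop shows the pail hanging level on both prongs.

```bash
cat > m5.py <<'E'
from h import *
f=load('wrist');im=f['image'];P=pts(f)
w=(im.min(2)>120).astype(np.uint8); w[:95]=0;w[245:]=0;w[:,:203]=0;w[:,357:]=0
hsv=cv2.cvtColor(im,cv2.COLOR_RGB2HSV)
w&=((hsv[...,0]>20)).astype(np.uint8); 
h=cv2.convexHull(max(cv2.findContours(w,0,2)[0],key=cv2.contourArea))
C=cv2.minEnclosingCircle(np.array([plane(f,*p[0],.059)[:2] for p in h],np.float32));print('dial',C,cv2.boundingRect(h))
c=np.array(C[0])
if 0: pass
m=(im.max(2)<75)&(np.hypot(P[...,0]-c[0],P[...,1]-c[1])<.075)
print(m.sum(),np.histogram(P[m][:,2],np.arange(.055,.12,.005)))
for n,zz in(('tab',.067),('nose',.076)):
    pass
t=plane(f,239,224,.067)[:2];n=plane(f,229,157,.076)[:2]
l1=plane(f,275,183,.107)[:2];l0=plane(f,249,172,.107)[:2]
ang=lambda d:np.degrees(np.arctan2(d[1],d[0]))%360
print('tab',t,np.hypot(*(t-c)),ang(t-c),'nose',n,np.hypot(*(n-c)),ang(n-c),'line',ang(l0-l1))
b=m&(P[...,2]>.1)
q=P[b][:,:2].astype(np.float32)
if len(q)>10:print('bar',cv2.minAreaRect(q),P[b][:,2].mean())
crop=cv2.resize(im[90:250,200:360],(640,640),interpolation=2)[20:620];cv2.imwrite('pics/c5.png',crop[:,:,::-1])
E
python3 m5.py
```

```text
dial ((0.6384744048118591, 0.06828221678733826), 0.1029973030090332) (203, 99, 153, 146)
37740 (array([  0,   0,  27, 347,  46,  86,  47,  44,  50,  73, 867,   0]), array([0.055, 0.06 , 0.065, 0.07 , 0.075, 0.08 , 0.085, 0.09 , 0.095,
       0.1  , 0.105, 0.11 , 0.115]))
tab [0.60118084 0.02110367] 0.06013838075982806 231.67443156912506 nose [0.58535326 0.09272934] 0.058476642933087804 155.28742979620876 line 163.90478573366158
bar ((0.6366621851921082, 0.0796593427658081), (0.14408843219280243, 0.03471485152840614), 3.959213972091675) 0.35498645302761483
```

View pics/c5.png

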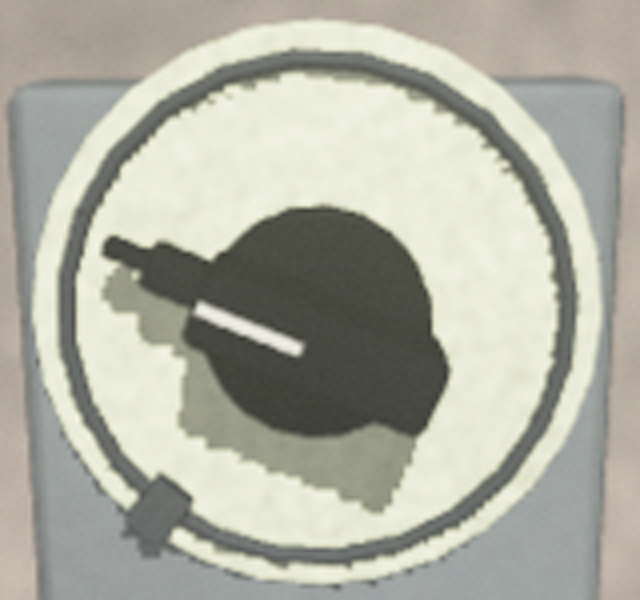

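```bash
cat > m6.py <<'E'
from h import *
f=load('wrist');P=pts(f);z=P[...,2]
c=plane(f,279.75,170.75,.059)[:2]
t=plane(f,241.25,220,.067)[:2];n=plane(f,228,155.75,.077)[:2]
l0=plane(f,250,172,.107)[:2];l1=plane(f,275,182.5,.107)[:2]
ang=lambda d:np.degrees(np.arctan2(d[1],d[0]))%360
print('c',c,'tab',t,np.hypot(*(t-c)),ang(t-c),'nose',n,np.hypot(*(n-c)),ang(n-c),'line',ang(l0-l1))
r=np.hypot(P[...,0]-c[0],P[...,1]-c[1])
b=(z>.103)&(z<.113)&(r<.05);q=P[b][:,:2].astype(np.float32);print('bar',len(q),cv2.minAreaRect(q),q.mean(0),z[b].mean())
w,V=np.linalg.eigh(np.cov((q-q.mean(0)).T));print('bar axis',ang(V[:,1]),ang(-V[:,1]))
b=(z>.064)&(r>.055)&(r<.08);q=P[b];
print('tab/nose pts',len(q));
for x in(q[q[:,2]<.0705],):print(x.mean(0),ang(x.mean(0)[:2]-c),len(x))
b=(z>.071)&(z<.09)&(r>.034)&(r<.06);q=P[b];print('nose',len(q),q.mean(0),ang(q.mean(0)[:2]-c))
E
python3 m6.py
```

```text
c [0.63746763 0.08243849] tab [0.60314199 0.02590077] 0.06614199404012905 238.73688657645278 nose [0.58438407 0.09398968] 0.05432581185440083 167.72359742004068 line 164.06514614820279
bar 1395 ((0.6367285251617432, 0.0784074142575264), (0.02029433660209179, 0.06186261400580406), 74.74967956542969) [0.63641346 0.07914252] 0.10680893226624205
bar axis 164.68125915685775 344.6812591568578
tab/nose pts 11213
[0.62458567 0.06316998 0.06532471] 236.235289212863 467
nose 232 [0.59506439 0.09045182 0.08212135] 169.29849212960835
```

>>> {"op": "send_rows", "data": {"targets": [{"dp":[0.1,0,0],"rotation":[0,0,-1],"fingers":1},{"dp":[0,0,0.3],"rotation":[0,0,-1],"fingers":1},{"dp":[0,0,0.4],"rotation":[0,0,-1],"fingers":1},{"dp":[0,0,0.4],"rotation":[0,0,-1],"fingers":1},{"dp":[0,0,0.4],"rotation":[0,0,-1],"fingers":1},{"dp":[0,0,0.4],"rotation":[0,0,-1],"fingers":1},{"dp":[0,0,0.4],"rotation":[0,0,-1],"fingers":1},{"dp":[0,0,0.4],"rotation":[0,0,-1],"fingers":1},{"dp":[0,0,0.4],"rotation":[0,0,-1],"fingers":1},{"dp":[0,0,0.4],"rotation":[0,0,-1],"fingers":1},{"dp":[0,0,0.4],"rotation":[0,0,-1],"fingers":1},{"dp":[0,0,0.4],"rotation":[0,0,-0.2],"fingers":1},{"dp":[0,0,0.5],"rotation":[0,0,0],"fingers":1},{"dp":[0,0,0.5],"rotation":[0,0,0],"fingers":1},{"dp":[0,0,0.5],"rotation":[0,0,0],"fingers":1},{"dp":[0,0,0.5],"rotation":[0,0,0],"fingers":1},{"dp":[0,0,0.5],"rotation":[0,0,0],"fingers":1},{"dp":[0,0,0.4],"rotation":[0,0,0],"fingers":1},{"dp":[0,0,0],"rotation":[0,0,0],"fingers":1}]}}

```text
t: 19.45
ee_pos: [0.6362, 0.0794, 0.096]
tcp_rot: [[-0.964, 0.267, -0.002], [0.267, 0.964, -0.0], [0.002, -0.001, -1.0]]
wrist_force: [0.9, -0.7, 0.3]
gripper_width: 0.0857
```

>>> {"op": "send_rows", "data": {"targets": [{"dp":[0,0,0],"rotation":[0,0,0],"fingers":0.6},{"dp":[0,0,0],"rotation":[0,0,0],"fingers":0.45},{"dp":[0,0,0],"rotation":[0,0,0],"fingers":0.35},{"dp":[0,0,0],"rotation":[0,0,0],"fingers":0.25},{"dp":[0,0,0],"rotation":[0,0,0],"fingers":0.1},{"dp":[0,0,0],"rotation":[0,0,0],"fingers":0.1},{"dp":[0,0,0],"rotation":[0,0,0],"fingers":0.1},{"dp":[0,0,0],"rotation":[0,0,0],"fingers":0.1}]}}

```text
t: 20.45
ee_pos: [0.6367, 0.0784, 0.0979]
tcp_rot: [[-0.964, 0.267, -0.0], [0.267, 0.964, -0.001], [-0.0, -0.001, -1.0]]
wrist_force: [-3.2, -4.7, 4.5]
gripper_width: 0.0189
```

>>> {"op": "send_rows", "data": {"targets": [{"dp":[0,-0.03,-0.07],"rotation":[0,0,0],"fingers":0.1},{"dp":[0,0,0],"rotation":[0,0,-0.45],"fingers":0.1},{"dp":[0,0,0],"rotation":[0,0,-0.8],"fingers":0.1},{"dp":[0,0,0],"rotation":[0,0,-0.8],"fingers":0.1},{"dp":[0,0,0],"rotation":[0,0,-0.8],"fingers":0.1},{"dp":[0,0,0],"rotation":[0,0,-0.8],"fingers":0.1},{"dp":[0,0,0],"rotation":[0,0,-0.8],"fingers":0.1},{"dp":[0,0,0],"rotation":[0,0,-0.8],"fingers":0.1},{"dp":[0,0,0],"rotation":[0,0,-0.8],"fingers":0.1},{"dp":[0,0,0],"rotation":[0,0,-0.8],"fingers":0.1},{"dp":[0,0,0],"rotation":[0,0,-0.8],"fingers":0.1},{"dp":[0,0,0],"rotation":[0,0,-0.8],"fingers":0.1},{"dp":[0,0,0],"rotation":[0,0,-0.8],"fingers":0.1},{"dp":[0,0,0],"rotation":[0,0,-0.8],"fingers":0.1},{"dp":[0,0,0],"rotation":[0,0,-0.8],"fingers":0.1},{"dp":[0,0,0],"rotation":[0,0,-0.8],"fingers":0.1},{"dp":[0,0,0],"rotation":[0,0,-0.6],"fingers":0.1},{"dp":[0,0,0],"rotation":[0,0,0],"fingers":0.1},{"dp":[0,0,0],"rotation":[0,0,0],"fingers":0.1}]}}

```text
t: 22.82
ee_pos: [0.6365, 0.0784, 0.098]
tcp_rot: [[-0.531, -0.847, -0.001], [-0.847, 0.531, -0.0], [0.001, 0.001, -1.0]]
wrist_force: [4.6, -0.6, -12.8]
gripper_width: 0.0191
```

>>> {"op": "send_rows", "data": {"targets": [{"dp":[0,0,0],"rotation":[0,0,0],"fingers":0.3},{"dp":[0,0,0],"rotation":[0,0,0],"fingers":0.6},{"dp":[0,0,0],"rotation":[0,0,0],"fingers":0.9},{"dp":[0,0,0],"rotation":[0,0,0],"fingers":1},{"dp":[0,0,-0.5],"rotation":[0,0,0],"fingers":1},{"dp":[0,0,-1],"rotation":[0,0,0],"fingers":1},{"dp":[0,0,-1],"rotation":[0,0,0],"fingers":1},{"dp":[0,0,-1],"rotation":[0,0,0],"fingers":1},{"dp":[0,0,-1],"rotation":[0,0,0],"fingers":1},{"dp":[0,0,-1],"rotation":[0,0,0],"fingers":1},{"dp":[0,0,-1],"rotation":[0,0,0],"fingers":1},{"dp":[0,0,-0.5],"rotation":[0,0,0],"fingers":1},{"dp":[0,0,0],"rotation":[0,0,0],"fingers":1},{"dp":[0,0,0],"rotation":[0,0,0],"fingers":1}]}}

```text
t: 24.58
ee_pos: [0.6361, 0.0785, 0.308]
tcp_rot: [[-0.53, -0.848, -0.002], [-0.848, 0.53, -0.0], [0.001, 0.002, -1.0]]
wrist_force: [-0.0, 0.0, -0.0]
gripper_width: 0.0853
```

```bash
cat > m7.py <<'E'
from h import *
f=grab('wrist');u,v=proj(f,[.637,.078,.06]);u,v=int(u),int(v);print(u,v)
x,y=max(u-85,0),max(v-75,0)
A=cv2.resize(f['image'][y:y+150,x:x+170],(680,600),interpolation=2);print(x,y,manip.observe()['ee_pos'],manip.observe()['wrist_force'])
cv2.imwrite('pics/c7.png',A[:,:,::-1])
s=grab('scene')
P=pts(f);z=P[...,2];r=np.hypot(P[...,0]-.637,P[...,1]-.078)
ang=lambda d:np.degrees(np.arctan2(d[1],d[0]))%360
b=(z>.103)&(z<.113)&(r<.05);q=P[b][:,:2].astype(np.float32);print('bar',cv2.minAreaRect(q))
P=pts(s);hsv=cv2.cvtColor(s['image'],cv2.COLOR_RGB2HSV)
o=(P[...,2]>.2)&(P[...,2]<.25)&(np.hypot(P[...,0]-.575,P[...,1]+.122)<.09)&(hsv[...,0]>5)&(hsv[...,0]<20)&(hsv[...,1]>130);print('grip',np.median(P[o],0))
E
python3 m7.py
```

```text
277 177
192 102 [0.63613744 0.07848335 0.30783998] [ 0.60955545 -0.13241688 -0.04248506]
bar ((0.637401819229126, 0.07825819402933121), (0.061166003346443176, 0.019768156111240387), 58.34126663208008)
grip [ 0.58275678 -0.12318119  0.23006555]
```

View pics/c7.png

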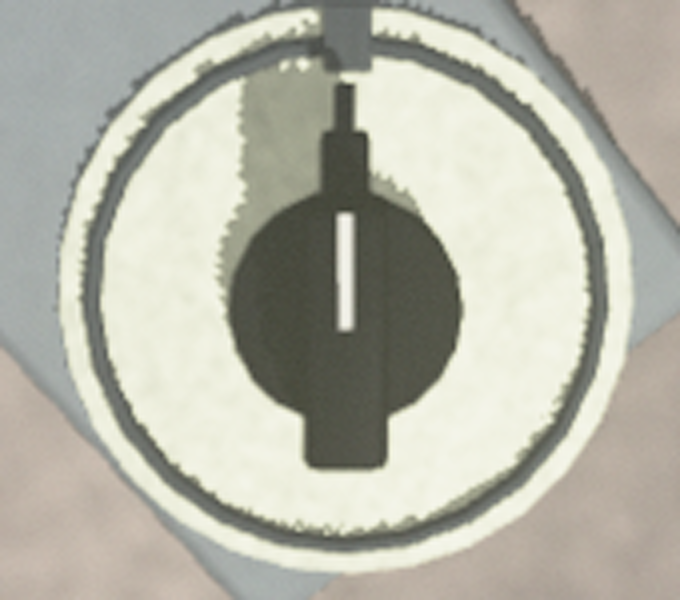

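The nose tip at crop (345,88) points at the middle of the tab (322–372, centre 347). The pail's position is unchanged and the arm is clear, so I'll hand in.

```bash
python3 -c "
from bench import manip
print(manip.finish_job())"
```

```text
the job is handed in; nothing more can be done
None
```

I hung the grey pail on both prongs and let it go, then turned the tare knob about 73° to the index tab. I handed the job in at about 25 s; no verdict is reported.

- **Pail:** it looked level in the scene picture taken after release. Its grip measured the same there and again after the knob was turned, at (0.583, -0.123, 0.230) on the visible surface. I estimated the hook seat at (0.572, -0.122, 0.220).
- **Knob:** the last wrist view shows the pointer aimed at the middle of the tab. The bar measured 238.3°, against my tab estimates of 237–239°; the limit is about 5°.
- **Disagreement:** the knob's y position came out as 0.076 to 0.082 m depending on the view. I used the bar's own centre, about 0.079 m.
- **Arm:** it ended about 0.2 m above the knob with the gripper open and wrist force near zero.
- **Not checked:** I did not measure the tab, tub, tiles or press plate again at the end. I planned the arm's path to clear them, and no contact showed up.

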